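# Free the soaking cup's lid, whichever way it unlocks

## Robot

A 7-joint arm with a two-finger parallel gripper is mounted at the origin on the work surface. World frame = base frame: x ahead of the robot, y to its left, z up, the work surface at z = 0. Lengths are in m, angles in rad, forces in N, time in s.
With the tool pointing down it reaches from about 0.4 to 0.85 m from the base axis. Payload 10.4 kg.
Tool frame: the origin (TCP) lies between the finger pads; the fingertips stand 14 mm ahead of it and the grasp point (between the pads) lies 5 mm behind it (r.finger_overhang is the z of the fingertips in the tool frame, in m); z points along the fingers, y is the line along which they close (so a half turn about z gives the same grasp; the last joint's range is limited). The gripper opens to 87 mm and grips with 3 to 60 N. Pads are 19 mm wide; open, the fingers measure 117 mm over their backs; the gripper's body (75 mm by 190 mm) begins 51 mm behind the grasp point.
Start: joints at [1.31, 0.332, -0.065, 1.46, 0.022, 1.35, -0.088], TCP at [0.147, -0.607, 0.237] pointing down, gripper open.
Joint ranges: [-2.6, 2.6], [-0.5, 2.12], [-1.47, 1.34], [0.16, 2.42], [-1.27, 4.41], [0.06, 2.06], [-2.6, 2.6]. Speed limits (rad/s): [2.22, 2.22, 2.79, 2.79, 3.14, 3.14, 3.14].

## Interface

Orientations are given as a unit quaternion [x, y, z, w].
In Python, from bench import r, optics gives the robot as it stands.
- The arm moves only by the shell command python3 -m pendant 'ROWS' [FORCE]. ROWS is JSON, a list of rows, each a list of 7 numbers: the closure, from -1 (fully open) to 1 (shut), then the shift along the tool's x, y, z scaled (see below), then the turn, a rotation vector about the tool's x, y, z scaled (see below). In form: [[grip, x, y, z, rx, ry, rz], ...]. A call has 1 to 8 rows; each row is the pose to reach, as a shift and turn from the pose commanded when the call began, along the tool's axes at that moment; what a row does not reach only later rows make up. The controller multiplies each number of a shift by 0.3 m and each number of a turn by 120 degrees. A row lasts 1/8 s, in which the tool goes at most 62.5 mm and 10.7 degrees, less where a joint would pass 70% of its speed; a pose out of reach is approached as far as the arm can. A call with a number of a shift or a turn outside -1 to 1 is refused whole. A call with a gripper value outside its range is refused whole. The fingers move at their own pace and stop on an object; FORCE is the grip in N (left out, the last holds). Time passes only in rows, so rows that repeat a pose let the fingers close. It gives the time, the measured TCP pose, the force, the opening and the grip force at its end, in the units of the state.
- r.read_state(): the state, without advancing time (a new reading comes with each control period).
- optics.camera(name): name is "scene" or "top" or "wrist"; returns a dict with "pixels" (384x512x3 uint8, red, green, blue), "vfov" (degrees; the focal length in pixels is half the picture's height over the tangent of half this angle, whatever the lens; pixels are square), "cx", "cy" (the principal point, pixels), "D" ([k1, k2, p1, p2, k3] as OpenCV has them; the pictures are not rectified), "rvec" (rotation vector, rad) and "tvec" (3), from world to camera coordinates, as OpenCV has them. Camera axes: x right, y down, z forward; pixel columns grow to the right and rows downward; lengths in m; the calibration is good to about 2 mm. A picture is of the moment at which its call begins. There is no depth.
- r.close_job(): hands the job in; it is judged then, once.
The state is a dict: "time": time; "joint_positions": joint angles; "joint_vel": joint speeds; "joint_torque": joint torques, N m; "ee_pos": TCP position; "eef_rot": TCP orientation; "ft_force": force on the tool from outside, world axes, zero at the start; "torque": the same for the moment, N m; "width": finger opening in m; "grip_force": force on a finger pad.
Only numpy, scipy, OpenCV 4.12 (cv2) and the standard library are available. Lean on these libraries where they do the work, as an engineer would, in place of code of your own. Each camera call takes 0.05 s, during which the arm holds its last target. There are 200 camera calls.

## Task

Take the twist-lock lid off the blue denture soaking cup: nobody can see whether it unlocks clockwise or anticlockwise, so try it one way and, if it will not give, the other; turn it by its grip bar about 40 degrees in the way that gives while it is still down on the cup, then lift it straight off. Finish still gripping the lid, held still and level over the cup with its plate at least 50 mm above the cup's rim, and leave the other things on the shelf where they are.

Things in the scene. Friction and masses are not known exactly. Their poses are not given: they have to be found in the camera images.
- lid: Loose white round lid, 74 mm across, about 60 g, locked on the cup at the start. Origin: on its axis, in the underside of its 8 mm thick plate, which rests on the cup's rim. z up; x runs along the straight blue grip bar on top. Below the plate a plug with two lugs reaches 20 mm into the cup. Locked, it has about 2 degrees of play either way, cannot be lifted, and turns with light friction.
- lid_grip (a point): Point on the lid's axis 30 mm above the lid's origin, inside the blue grip bar and 7 mm below its top; a good centre between the finger pads. The bar is 54 mm long (lid x), 14 mm wide (lid y), centred on the axis, and stands from 8 to 37 mm above the lid's origin.
- cup: Blue soaking cup, 72 mm across the rim and 85 mm tall, in a round chrome foot that holds it fast to the shelf: it neither moves nor turns. Origin: centre of its underside, on the shelf top. z up; its x axis lies along the lid's grip bar (within 2 degrees) while the lid is locked.
- cup_rim (a point): Centre of the cup's mouth, 85 mm above the cup's origin. Inside is the twist lock: turned from locked by 32 to 48 degrees in its freeing direction (clockwise or anticlockwise from above; it differs from start to start and cannot be seen) the lid lifts straight up; a solid stop ends that turn at about 50 degrees. The other way a solid stop blocks it at once, past the play.
- shelf: Fixed frosted glass shelf on chrome brackets, 250 x 620 mm, its top 50 mm above the counter. Origin under its centre at counter level, x across its depth, y along its length.
- dispenser: Bystander: fixed white ceramic lotion dispenser with a chrome pump, 76 mm across, 158 mm tall, on the shelf 140 mm or more from the cup (centre to centre). Origin: centre of its underside.
- toothbrush: Bystander: loose orange toothbrush, 181 mm long, lying along the shelf's front edge, 16 mm high. Origin: under the middle of the handle, x towards the bristles.
- denture_brush: Bystander: loose round green hard silicone denture brush, 48 mm across, 36 mm tall. Origin: centre of its underside.
- pill_pot: Bystander: loose white ceramic egg-shaped pill pot with a brass seam, 54 mm across, 58 mm tall. Origin: centre of its underside.
- compact: Bystander: loose red compact mirror standing open, base 68 mm across, 75 mm tall. Origin: centre of the base's underside.

How it is judged:
By the outcome, as a careful person would: the job done as asked, in the order asked, and still so for the second after the job is handed in, while the arm keeps its last pose, push and grip.
It also fails if it takes over 42 s, if anything falls off the work surface, if the arm or the gripper's body presses on something with over 40 N, if the wrist force passes 120 N, or if a joint passes its speed limit or range.

## Working session

There is one attempt and no reset: what is moved stays moved. The work goes in short steps, Python scripts to look and compute and a shell command to move; the robot and the scene stay as the last step left them, time stands still between calls to the robot, and variables do not carry over. Pictures are saved under pics/ and viewed, at most 10 in all, crops included, and the job is handed in when it is done.

```bash
ls; mkdir -p pics
python3 - <<'E'
from bench import r, optics
import cv2, numpy as np
s=r.read_state(); print({k:np.round(v,3).tolist() for k,v in s.items()}); print(r.finger_overhang)
ims=[]
for n in ["scene","top","wrist"]:
    c=optics.camera(n); cv2.imwrite(f"pics/{n}0.png",c["pixels"][...,::-1]); print(n,c["vfov"],c["cx"],c["cy"],c["D"],c["rvec"],c["tvec"])
    ims.append(c["pixels"][...,::-1])
cv2.imwrite("pics/both.png",cv2.resize(np.vstack(ims[:2]),None,fx=.78,fy=.78))
E
```

```text
pics
{'time': 0.0, 'joint_positions': [1.31, 0.333, -0.065, 1.461, 0.022, 1.35, -0.088], 'joint_vel': [-0.0, 0.001, 0.0, 0.0, -0.001, -0.0, -0.001], 'joint_torque': [-0.0, -62.326, 0.025, -38.99, -0.061, 0.04, 0.0], 'ee_pos': [0.147, -0.607, 0.236], 'eef_rot': [0.993, 0.119, -0.0, -0.001], 'ft_force': [-0.291, -0.601, 0.33], 'torque': [0.01, -0.019, 0.003], 'grip_force': 0.0, 'width': 0.087}
0.014
scene 45.893194546828276 256.13784384873486 191.30716100075753 [0.00222449 0.         0.         0.         0.        ] [ 1.8350054   2.03906009 -0.55938239] [ 0.03406928 -0.42872092  1.51946364]
top 46.949142826173784 248.09985831117723 189.08613618441944 [-0.15752953  0.          0.          0.          0.        ] [ 2.14547756 -2.16584798  0.15451361] [0.04803806 0.59468429 1.0898622 ]
wrist 60.90453042755604 255.0268131967792 190.1713375066228 [-0.06771419  0.          0.          0.          0.        ] [-2.31346974  1.81930054  0.22262433] [-0.624723   -0.02890884  0.38853911]
```

View pics/both.png

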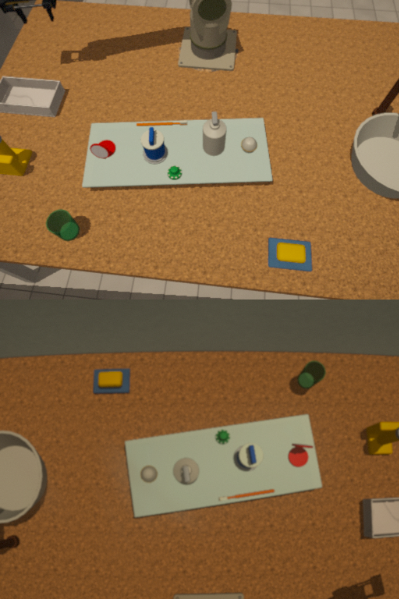

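The stacked picture shows the lid near (195,177) in the scene view and (320,201) in the top view. The denture brush and compact stand close to it. Next I'll measure the bar.

```bash
cat > h.py <<'E'
import cv2, numpy as np
from bench import r, optics
def cam(n):
    c=optics.camera(n); h=c["pixels"].shape[0]; f=h/2/np.tan(np.radians(c["vfov"])/2)
    c["K"]=np.array([[f,0,c["cx"]],[0,f,c["cy"]],[0,0,1.]]); c["R"]=cv2.Rodrigues(np.array(c["rvec"],float))[0]
    c["t"]=np.array(c["tvec"],float); c["D"]=np.array(c["D"],float); return c
def onplane(c,px,z):
    u=cv2.undistortPoints(np.array(px,float).reshape(-1,1,2),c["K"],c["D"]).reshape(-1,2)
    d=np.c_[u,np.ones(len(u))]@c["R"]; o=-c["R"].T@c["t"]
    return o+d*((z-o[2])/d[:,2])[:,None]
def mask(c,lo,hi):
    return cv2.inRange(cv2.cvtColor(c["pixels"],cv2.COLOR_RGB2HSV),lo,hi)
def blobs(m,amin=15):
    n,l,s,ce=cv2.connectedComponentsWithStats(m)
    return [(i,s[i].tolist(),ce[i].round(1).tolist()) for i in range(1,n) if s[i][4]>=amin],l
E
python3 - <<'E'
from h import *
out=[]
for n,(x,y) in {"top":(320,201),"scene":(195,177)}.items():
    c=cam(n); m=mask(c,(100,110,40),(130,255,255)); b,l=blobs(m); print(n)
    for i,s,ce in b:
        if abs(ce[0]-x)<40 and abs(ce[1]-y)<40: 
            print(s,ce,"at z.172",onplane(c,[ce],.172).round(4), cv2.minAreaRect(np.argwhere(l==i)[:,::-1].astype(np.float32)))
            P=onplane(c,np.argwhere(l==i)[:,::-1],.172)[:,:2]; mu=P.mean(0);w,v=np.linalg.eigh(np.cov((P-mu).T)); print(mu,np.degrees(np.arctan2(v[1,1],v[0,1])),np.sqrt(12*w))
    out.append(cv2.resize(c["pixels"][y-45:y+45,x-60:x+60,::-1],None,fx=5,fy=5,interpolation=cv2.INTER_CUBIC)[:, :])
    g=m[y-45:y+45,x-60:x+60]
cv2.imwrite("pics/c1.png",cv2.resize(np.vstack(out),(400,600)))
E
```

```text
top
[320, 188, 8, 21, 95] [323.2, 198.1] at z.172 [[ 0.5551 -0.126   0.172 ]] ((323.1756896972656, 198.05406188964844), (20.54987335205078, 4.6031718254089355), 80.53767395019531)
[ 0.55518206 -0.12597604] -171.78279449557334 [0.01042952 0.04751709]
scene
[191, 163, 6, 23, 117] [193.8, 174.4] at z.172 [[ 0.564  -0.1231  0.172 ]] ((193.5, 174.0), (22.0, 5.0), 90.0)
[ 0.56383691 -0.12323333] -170.06168010010146 [0.01278926 0.06203975]
[185, 185, 26, 20, 284] [199.2, 195.8] at z.172 [[ 0.6214 -0.0999  0.172 ]] ((198.83111572265625, 195.3893585205078), (16.193967819213867, 25.290327072143555), 78.2317123413086)
[ 0.62149001 -0.10002806] 110.9505675549798 [0.03629193 0.0566481 ]
```

View pics/c1.png

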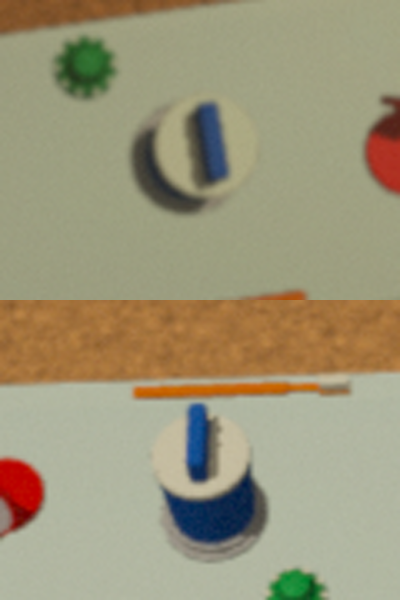

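The crops show the bar lying nearly along world x (about 8.5°), with its centre near (0.555, -0.125). I'll raise first to clear the dispenser, then move to a hover in two calls.

```bash
python3 -m pendant '[[-1,0,0,-0.2,0,0,0],[-1,0,0,-0.3,0,0,0],[-1,0.85,-0.62,-0.3,0,0,0],[-1,0.85,-0.62,-0.3,0,0,0],[-1,0.85,-0.62,-0.3,0,0,0],[-1,0.85,-0.62,-0.3,0,0,0],[-1,0.85,-0.62,-0.3,0,0,0],[-1,0.85,-0.62,-0.3,0,0,0]]'
python3 -c "
from bench import r;print(r.read_state())"
```

```text
time: 1.25
ee_pos: [0.3547, -0.3625, 0.327]
eef_rot: [0.992, 0.123, 0.001, 0.0]
ft_force: [-0.8, -0.6, 1.0]
width: 0.0871
grip_force: 0.0
{'time': 1.25, 'joint_positions': array([ 0.98888727,  0.05185853, -0.29281888,  1.60480558,  0.01413355,
        1.48619464, -0.62950348]), 'joint_vel': array([ 0.02128423,  0.01386783,  0.06318883, -0.00483957,  0.0325446 ,
        0.00119132,  0.00020777]), 'joint_torque': array([-2.46687345e+00, -4.33620465e+01, -3.09203424e+00, -3.95007205e+01,
       -6.29749540e-01,  3.83164559e-03, -8.48959442e-01]), 'ee_pos': array([ 0.35469213, -0.36245061,  0.32701961]), 'eef_rot': array([9.92442769e-01, 1.22706699e-01, 6.44367201e-04, 4.53045628e-05]), 'ft_force': array([-0.79081294, -0.62641429,  0.97887532]), 'torque': array([-0.05306228,  0.04059145,  0.00806525]), 'grip_force': 0.0, 'width': 0.08709485463287998}
```

```bash
python3 -m pendant '[[-1,0.85,-0.62,0,0,0,0],[-1,0.85,-0.62,0,0,0,0],[-1,0.85,-0.62,0,0,0,0],[-1,0.85,-0.62,0,0,0,0.044],[-1,0.85,-0.62,0,0,0,0.044],[-1,0.85,-0.62,0,0,0,0.044],[-1,0.85,-0.62,0,0,0,0.044]]'
python3 - <<'E'
from h import *
from scipy.spatial.transform import Rotation as Ro
s=r.read_state(); print(s["joint_positions"].round(3), s["ee_pos"].round(4), np.degrees(np.arctan2(*Ro.from_quat(s["eef_rot"]).as_matrix()[[1,0],0])))
for n in ["wrist","top"]:
    c=cam(n); cv2.imwrite(f"pics/{n}2.png",c["pixels"][...,::-1])
    m=mask(c,(100,110,40),(130,255,255)); b,l=blobs(m,60)
    for i,st,ce in b:
        P=onplane(c,np.argwhere(l==i)[:,::-1],.172)[:,:2]; mu=P.mean(0);w,v=np.linalg.eigh(np.cov((P-mu).T)); print(n,st,ce,mu.round(4),np.degrees(np.arctan2(v[1,1],v[0,1])),np.sqrt(12*w).round(4))
E
```

```text
time: 2.12
ee_pos: [0.5551, -0.1267, 0.3262]
eef_rot: [0.997, 0.073, -0.0, 0.0]
ft_force: [-0.4, -0.2, -0.2]
width: 0.0869
grip_force: 0.0
[ 0.604  0.221 -0.549  1.441  0.115  1.512 -1.366] [ 0.5551 -0.1267  0.3262] 8.323088776849868
wrist [250, 150, 12, 25, 288] [255.4, 161.7] [ 0.5729 -0.1248] -172.81956005388562 [0.0111 0.0227]
```

View pics/wrist2.png

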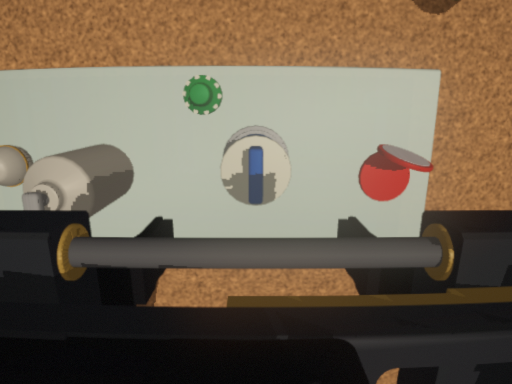

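The wrist view shows the bar from (249,147) to (263,204) on the plate centred near (255,171). The shaded half of the bar fell outside the mask, so I'll refine the mask and use the plate too.

Run:
```python
from h import *
c=cam("wrist"); print("cam",(-c["R"].T@c["t"]).round(3))
im=c["pixels"].astype(int)
m=((im[...,2]-im[...,0])>25).astype(np.uint8); m[:130]=0;m[215:]=0;m[:,:235]=0;m[:,280:]=0
b,l=blobs(m,60)
for i,st,ce in b:
    q=np.argwhere(l==i)[:,::-1]
    R=cv2.minAreaRect(q.astype(np.float32)); print(st,ce,R)
    P=onplane(c,q,.172)[:,:2];mu=P.mean(0);w,v=np.linalg.eigh(np.cov((P-mu).T)); print(mu.round(4),np.degrees(np.arctan2(v[1,1],v[0,1])),np.sqrt(12*w).round(4), onplane(c,[R[0]],.172).round(4))
w=mask(c,(12,0,150),(40,110,255)); w[:125]=0;w[220:]=0;w[:,:210]=0;w[:,300:]=0
hsv=cv2.cvtColor(c["pixels"],cv2.COLOR_RGB2HSV); print("lid",hsv[170,235],hsv[170,280],"shelf",hsv[170,320],"shadow/cup",hsv[134,256])
# plate: distinguish by R-B
d=((im[...,0]-im[...,2])>8)&(im[...,0]>120); d=d.astype(np.uint8); d[:125]=0;d[220:]=0;d[:,:210]=0;d[:,300:]=0
b,l=blobs(d,300)
for i,st,ce in b:
    cn=max(cv2.findContours((l==i).astype(np.uint8),cv2.RETR_EXTERNAL,cv2.CHAIN_APPROX_NONE)[0],key=len)
    h=cv2.convexHull(cn); P=onplane(c,h.reshape(-1,2),.143)[:,:2].astype(np.float32)
    print("plate",st,cv2.fitEllipse(P*1000))
```

```text
cam [ 0.619 -0.118  0.474]
[248, 147, 14, 55, 577] [254.0, 171.4] ((254.5, 174.0), (54.0, 13.0), 90.0)
[ 0.563 -0.126] -172.84605971573168 [0.0111 0.0527] [[ 0.5608 -0.1268  0.172 ]]
lid [ 23  37 194] [ 23  36 197] shelf [ 36  22 185] shadow/cup [ 75   5 107]Traceback (most recent call last):
  File "<stdin>", line 18, in <module>
cv2.error: OpenCV(4.12.0) /io/opencv/modules/imgproc/src/shapedescr.cpp:361: error: (-201:Incorrect size of input array) There should be at least 5 points to fit the ellipse in function 'fitEllipseNoDirect'
```

Run:
```python
from h import *
for n,(x,y),rad in [("wrist",(255,171),48),("top",(320,201),28)]:
    c=cam(n); im=c["pixels"].astype(int)
    S=cv2.cvtColor(c["pixels"],cv2.COLOR_RGB2HSV).astype(int)
    print(n,[S[y,x+k].tolist() for k in range(-rad,rad+1,4)])
    d=((S[...,0]<29)&(S[...,2]>120)|((im[...,2]-im[...,0])>25)).astype(np.uint8)
    z=np.zeros_like(d); cv2.circle(z,(x,y),rad,1,-1); d=cv2.morphologyEx(d*z,cv2.MORPH_OPEN,np.ones((3,3),np.uint8))
    b,l=blobs(d,200)
    for i,st,ce in b:
        cn=max(cv2.findContours((l==i).astype(np.uint8),cv2.RETR_EXTERNAL,cv2.CHAIN_APPROX_NONE)[0],key=len)
        P=onplane(c,cv2.convexHull(cn).reshape(-1,2),.143)[:,:2]*1000
        print(st,cv2.fitEllipse(P.astype(np.float32)))
```

```text
wrist [[38, 22, 185], [38, 22, 185], [38, 22, 185], [28, 26, 178], [23, 37, 194], [23, 37, 194], [23, 37, 194], [23, 37, 194], [22, 38, 193], [24, 39, 124], [111, 31, 106], [110, 125, 145], [110, 124, 150], [110, 123, 147], [22, 36, 192], [22, 38, 196], [23, 36, 196], [22, 38, 197], [22, 38, 197], [23, 36, 197], [23, 38, 197], [36, 22, 184], [36, 22, 185], [38, 22, 185], [36, 22, 185]]
[219, 125, 71, 78, 3767] ((563.3175048828125, -126.31566619873047), (72.99141693115234, 82.95606231689453), 98.1658706665039)
top [[32, 48, 175], [32, 48, 163], [25, 60, 47], [27, 61, 42], [27, 71, 36], [21, 69, 37], [24, 69, 37], [26, 58, 35], [33, 72, 32], [27, 53, 43], [33, 79, 29], [23, 102, 30], [21, 85, 30], [20, 74, 31], [23, 85, 39]]
```

Run:
```python
from h import *
for n,(x,y),rad in [("scene",(195,175),30),("top",(320,201),30)]:
    c=cam(n); c["pixels"]=cv2.imread(f"pics/{n}0.png")[...,::-1].copy(); im=c["pixels"].astype(int); print(n,"cam",(-c["R"].T@c["t"]).round(3))
    S=cv2.cvtColor(c["pixels"],cv2.COLOR_RGB2HSV).astype(int)
    print([S[y,x+k].tolist() for k in range(-28,29,4)])
    d=((S[...,0]<29)&(S[...,2]>130)).astype(np.uint8)
    z=np.zeros_like(d); cv2.circle(z,(x,y),rad,1,-1)
    b,l=blobs(d*z,100)
    for i,st,ce in b:
        cn=max(cv2.findContours((l==i).astype(np.uint8),cv2.RETR_EXTERNAL,cv2.CHAIN_APPROX_NONE)[0],key=len)
        P=onplane(c,cv2.convexHull(cn).reshape(-1,2),.143)[:,:2]*1000
        print(st,cv2.fitEllipse(P.astype(np.float32)),P.min(0),P.max(0))
```

```text
scene cam [1.13  0.099 1.099]
[[36, 28, 180], [36, 28, 182], [37, 29, 182], [36, 30, 181], [24, 46, 195], [22, 45, 197], [111, 132, 147], [105, 255, 125], [23, 56, 119], [22, 47, 196], [23, 48, 197], [39, 29, 183], [39, 28, 182], [37, 29, 182], [38, 28, 180]]
[172, 145, 49, 17, 594] ((488.0348815917969, -135.43714904785156), (58.3127555847168, 125.35482788085938), 4.148902416229248) [ 456.89083427 -195.47801555] [511.62391597 -71.3616501 ]
[180, 166, 30, 25, 418] ((556.7271118164062, -126.10037994384766), (73.00947570800781, 73.6138916015625), 117.90301513671875) [ 520.1876668  -162.37405059] [592.21523907 -89.67875837]
top cam [0.444 0.053 1.159]
[[32, 46, 160], [32, 50, 159], [25, 50, 86], [105, 19, 54], [27, 63, 166], [27, 62, 170], [26, 64, 135], [90, 14, 54], [108, 146, 112], [30, 39, 149], [27, 62, 173], [29, 61, 167], [31, 48, 160], [31, 48, 161], [32, 47, 159]]
[302, 183, 36, 36, 493] ((555.5751953125, -124.7281265258789), (76.29441833496094, 85.05854797363281), 131.3589324951172) [ 512.04120275 -163.79103508] [594.01238669 -81.79642479]
```

Three views agree: the lid axis is near (0.557, -0.126), and the scene view fits a 73 mm circle against the true 74 mm. I'll descend and close gently.

```bash
python3 -m pendant '[[-1,0.006,-0.001,0.2,0,0,0.005],[-1,0.006,-0.001,0.4,0,0,0.005],[-1,0.006,-0.001,0.5,0,0,0.005],[-1,0.006,-0.001,0.547,0,0,0.005],[-1,0.006,-0.001,0.547,0,0,0.005],[-1,0.006,-0.001,0.547,0,0,0.005]]' && python3 -m pendant '[[1,0,0,0,0,0,0],[1,0,0,0,0,0,0],[1,0,0,0,0,0,0],[1,0,0,0,0,0,0],[1,0,0,0,0,0,0],[1,0,0,0,0,0,0],[1,0,0,0,0,0,0],[1,0,0,0,0,0,0]]' 12
python3 - <<'E'
from h import *
s=r.read_state(); print(s["joint_positions"].round(3),s["torque"].round(3),s["ft_force"].round(2))
c=cam("wrist"); cv2.imwrite("pics/w3.png",c["pixels"][...,::-1])
E
```

```text
time: 3.22
ee_pos: [0.5579, -0.1254, 0.1641]
eef_rot: [0.998, 0.067, 0.001, 0.0]
ft_force: [-0.4, 0.2, -0.2]
width: 0.0867
grip_force: 0.0
time: 4.22
ee_pos: [0.557, -0.1253, 0.1624]
eef_rot: [0.998, 0.068, 0.0, 0.0]
ft_force: [0.5, -0.9, 0.6]
width: 0.015
grip_force: 0.1
[ 0.594  0.316 -0.54   1.68   0.173  1.193 -1.423] [-0.032  0.053  0.006] [ 0.48 -0.93  0.64]
```

View pics/w3.png

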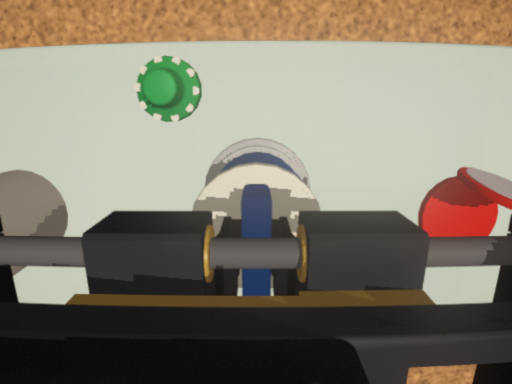

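The wrist view shows the fingers either side of the bar (columns 242–271), about to touch. I'll firm up the grip, then test 6° clockwise.

```bash
python3 -m pendant '[[1,0,0,0,0,0,0],[1,0,0,0,0,0,0],[1,0,0,0,0,0,0]]' 35; python3 -c "
from bench import r;s=r.read_state();print(s['torque'].round(3))"; python3 -m pendant '[[1,0,0,0,0,0,0.02],[1,0,0,0,0,0,0.04],[1,0,0,0,0,0,0.05],[1,0,0,0,0,0,0.05]]'; python3 -c "
from bench import r;s=r.read_state();print(s['torque'].round(3),s['joint_positions'].round(3))"
```

```text
time: 4.65
ee_pos: [0.557, -0.1255, 0.1625]
eef_rot: [0.998, 0.067, 0.0, 0.0]
ft_force: [0.1, -1.6, -0.0]
width: 0.0139
grip_force: 35.0
[-0.408 -0.096 -0.068]
time: 5.15
ee_pos: [0.5569, -0.1252, 0.1624]
eef_rot: [1.0, 0.015, -0.0, 0.0]
ft_force: [-1.6, -0.9, 0.8]
width: 0.0137
grip_force: 35.0
[-0.282  0.307  0.007] [ 0.582  0.313 -0.525  1.681  0.167  1.193 -1.524]
```

The tool turned 6° with almost no moment, so clockwise seems to give. I'll go on and check as I turn.

```bash
python3 -m pendant '[[1,0,0,0,0,0,0.03],[1,0,0,0,0,0,0.06],[1,0,0,0,0,0,0.09],[1,0,0,0,0,0,0.12],[1,0,0,0,0,0,0.12]]'
python3 - <<'E'
from h import *
s=r.read_state();print(s['torque'].round(3),s['joint_positions'].round(3))
c=cam("wrist"); cv2.imwrite("pics/w4.png",c["pixels"][...,::-1])
c=cam("scene"); cv2.imwrite("pics/s4.png",c["pixels"][...,::-1])
cv2.imwrite("pics/s4c.png",cv2.resize(c["pixels"][110:240,110:290,::-1],None,fx=4,fy=4))
E
```

```text
time: 5.78
ee_pos: [0.5572, -0.125, 0.1625]
eef_rot: [0.994, -0.11, 0.0, -0.0]
ft_force: [0.9, -1.0, -0.7]
width: 0.0139
grip_force: 35.0
[-0.043  0.005  0.002] [ 0.553  0.308 -0.49   1.682  0.154  1.19  -1.765]
```

View pics/w4.png

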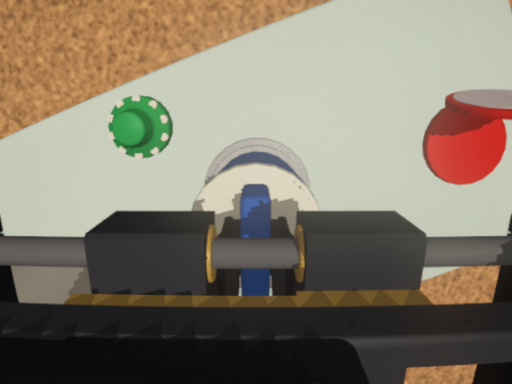

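View pics/s4c.png

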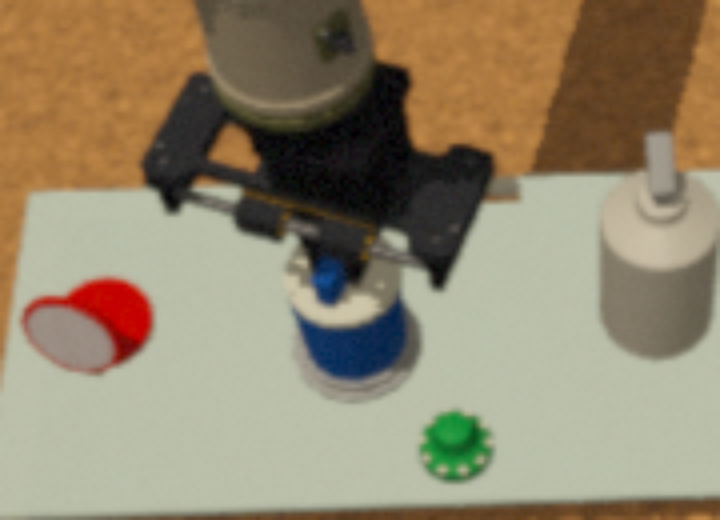

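In the wrist view the bar has stayed aligned with the fingers (columns 241–270) while the shelf rotated about 20°. The scene view shows the bar turned too, so clockwise gives. I'll turn another 20° or so.

```bash
python3 -m pendant '[[1,0,0,0,0,0,0.03],[1,0,0,0,0,0,0.06],[1,0,0,0,0,0,0.09],[1,0,0,0,0,0,0.12],[1,0,0,0,0,0,0.15],[1,0,0,0,0,0,0.163],[1,0,0,0,0,0,0.163],[1,0,0,0,0,0,0.163]]'; python3 -c "
from bench import r;s=r.read_state();print(s['torque'].round(3),s['joint_positions'].round(3),s['eef_rot'].round(4))"
```

```text
time: 6.88
ee_pos: [0.557, -0.1251, 0.1625]
eef_rot: [0.961, -0.277, 0.0, -0.0]
ft_force: [-0.3, 0.1, -0.3]
width: 0.0139
grip_force: 35.0
[ 0.097 -0.082  0.004] [ 0.515  0.301 -0.443  1.684  0.138  1.187 -2.094] [ 0.9609 -0.2769  0.     -0.    ]
```

I've turned it 39.9° with no moment. Now I'll lift slowly at first.

```bash
python3 -m pendant '[[1,0,0,-0.01,0,0,0],[1,0,0,-0.02,0,0,0],[1,0,0,-0.03,0,0,0],[1,0,0,-0.03,0,0,0]]'; python3 -c "
from bench import r;s=r.read_state();print(s['torque'].round(3))"
```

```text
time: 7.38
ee_pos: [0.5572, -0.1252, 0.1718]
eef_rot: [0.961, -0.277, 0.0, 0.0]
ft_force: [0.3, -0.5, -1.0]
width: 0.0136
grip_force: 35.0
[ 0.072  0.027 -0.003]
```

It came free, with only about 1 N of load. I'll lift the rest of the way.

```bash
python3 -m pendant '[[1,0,0,-0.04,0,0,0],[1,0,0,-0.09,0,0,0],[1,0,0,-0.14,0,0,0],[1,0,0,-0.19,0,0,0],[1,0,0,-0.23,0,0,0],[1,0,0,-0.24,0,0,0],[1,0,0,-0.24,0,0,0],[1,0,0,-0.24,0,0,0]]'; python3 -m pendant '[[1,0,0,0,0,0,0],[1,0,0,0,0,0,0],[1,0,0,0,0,0,0],[1,0,0,0,0,0,0]]'
python3 - <<'E'
from h import *
s=r.read_state();print(s['torque'].round(3),s['joint_vel'].round(3))
c=cam("scene"); cv2.imwrite("pics/s5c.png",cv2.resize(c["pixels"][100:240,90:350,::-1],None,fx=3,fy=3))
E
```

```text
time: 8.38
ee_pos: [0.5568, -0.1251, 0.2428]
eef_rot: [0.961, -0.277, -0.0, 0.0]
ft_force: [-0.1, 0.2, -1.3]
width: 0.0136
grip_force: 35.0
time: 8.88
ee_pos: [0.557, -0.1252, 0.2434]
eef_rot: [0.961, -0.277, 0.0, 0.0]
ft_force: [0.5, -0.2, -1.1]
width: 0.0138
grip_force: 35.0
[0.096 0.014 0.005] [-0.001 -0.    -0.002 -0.002  0.001 -0.    -0.001]
```

View pics/s5c.png

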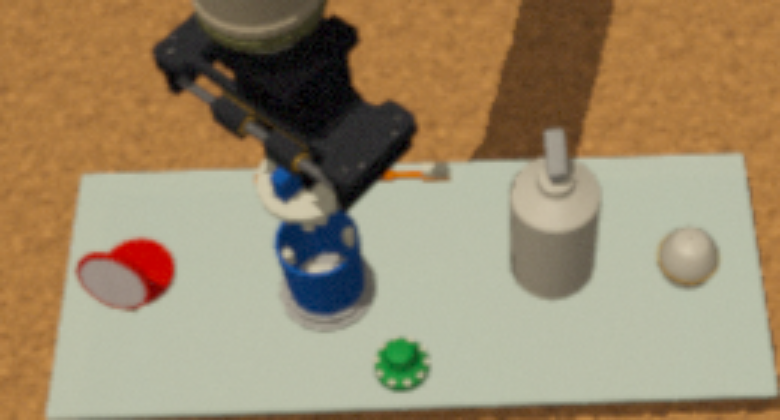

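The picture shows the lid, at about (295,195) in the crop, held clear of the open cup near (320,265). The bystanders are where they were.

```bash
python3 -c "
from bench import r;print(r.close_job())"
```

```text
the job is handed in; nothing more can be done
None
```

The lid unlocked clockwise. I turned it about 40° while it was still down on the cup and lifted it straight up about 81 mm. I handed the job in at about 9 s, with the lid still gripped, level and still over the cup, and the other things looked undisturbed in the last picture.

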